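Open the spares jar in the bench clamp

ROBOT

A 6-joint arm with a two-finger parallel gripper is mounted at the origin on the work surface. World frame = base frame: x ahead of the robot, y to its left, z up, the work surface at z = 0. Lengths are in m, angles in rad, forces in N, time in s.
With the tool pointing down it reaches from about 0.35 to 0.975 m from the base axis. Payload 7.1 kg.
Tool frame: the origin (TCP) lies at the very end of the fingers, on their centre line; the grasp point (between the pads) lies bot.hold_point_z behind it (bot.hold_point_z is the distance from the TCP to the grasp point, in m); z points along the fingers, y is the line along which they close (so a half turn about z gives the same grasp; the last joint's range is limited). The gripper opens to 88 mm and grips with 3 to 60 N. Pads are 20 mm wide; open, the fingers measure 115 mm over their backs; the gripper's body (75 mm by 178 mm) begins 61 mm behind the grasp point.
Start: joints at [-1.341, 0.423, 1.63, -0, 1.089, -0.019], TCP at [0.154, -0.606, 0.223] pointing down, gripper open.
Joint ranges: [-3, 3], [-0.9, 2.11], [0.09, 2.58], [-1.31, 4.45], [0.11, 2.69], [-2.54, 2.54]. Speed limits (rad/s): [2.39, 2.39, 3.01, 3.14, 3.14, 3.14].

INTERFACE

Orientations are given as a 3x3 rotation matrix whose columns are the frame's x, y, z axes.
In Python, from rig import bot gives the robot as it stands.
- The arm moves only by the tool drive_tool, never from a script. Its argument "increments" is a list of rows, each an object with "slide": the shift along the tool's x, y, z in units of 0.1 m (1.0 is 0.1 m), a list of three; "dr": the turn, a rotation vector about the tool's x, y, z in units of pi/2 rad (1.0 is pi/2 rad), a list of three; "grip": the closure, from 0 (fully open) to 1 (shut). In form: [{"slide": [tx, ty, tz], "dr": [wx, wy, wz], "grip": grip}, ...]. A call has 1 to 20 rows; each row is the pose to reach, as a shift and turn from the pose commanded when the call began, along the tool's axes at that moment; what a row does not reach only later rows make up. A row lasts 1/8 s, in which the tool goes at most 62.5 mm and 10.7 degrees, less where a joint would pass 70% of its speed; a pose out of reach is approached as far as the arm can. A call with a number of a shift or a turn outside -1 to 1 is refused whole. A call with a gripper value outside its range is refused whole. The fingers move at their own pace and stop on an object; the grip force is fixed at half the most. Time passes only in rows, so rows that repeat a pose let the fingers close. It gives the time, the measured TCP pose, the force, the opening and the grip force at its end, in the units of the state.
- bot.observe(): the state, without advancing time (a new reading comes with each control period).
- bot.grab_frame(name): name is "side" or "top" or "wrist"; returns the picture (480x640x3 uint8, red, green, blue); there is no depth.
- bot.camera_model(name): a dict with "mtx" (3x3 intrinsics, pixels), "R" (3x3) and "t" (3): a world point X has camera coordinates R X + t. Camera axes: x right, y down, z forward; pixel columns grow to the right and rows downward; lengths in m; the calibration is good to about 2 mm. A picture is of the moment at which its call begins: read the wrist's pose just before it. camera_model takes no time and is no camera call; for the wrist camera it gives the pose at the moment of the call.
- bot.finish_job(): hands the job in; it is judged then, once.
Trained networks look in the newest picture that a camera, given by its name, has taken for a name from the list of things; names that differ only in an ending like _2 or _b are one class to them, and where a whole thing is asked for, a point or a joint stands for the part that bears it (a point fixed in the world has none). Each returns a list of dicts, best first, with "p" (0 to 1); they miss things now and then, are a little off and sometimes report something else, mostly with a low value. They report only what shows in the picture. A call takes as long as a camera call. They do not tell look-alikes from the thing itself.
- bot.boxes_of(camera, name): "pixel" ([row, column] in pixels, amid what is visible of it).
- bot.mark_of(camera, name): "pixel" ([row, column] in pixels: a listed point, or the origin of a listed thing).
The state is a dict: "clock": time; "joint_pos": joint angles; "qd": joint speeds; "tau": joint torques, N m; "ee_pos": TCP position; "tcp_rot": TCP orientation; "contact_force": force on the tool from outside, world axes, zero at the start; "moment": the same for the moment, N m; "gripper_width": finger opening in m; "gripper_force": force on a finger pad.
Only numpy, scipy, OpenCV 4.12 (cv2) and the standard library are available. Lean on these libraries where they do the work, as an engineer would, in place of code of your own. Each camera call takes 0.05 s, during which the arm holds its last target. There are 200 camera calls.

TASK

First lift the solder reel off the jar's cap and set it down gently, standing flat, in the middle of the round green mat. Then push the clamp's sliding jaw fully home by its orange post, so that the square jar is braced flat between the jaws, and unscrew the tight red cap (anticlockwise from above) until its threads let go, without pulling the jar up off the clamp's bed. Lift the cap clear and finish still holding it level, just above the jar's mouth and not touching the jar; leave the clamp closed and everything else on the bench where it is.

Things in the scene. Friction and masses are not known exactly. Their poses are not given: they have to be found in the camera images.
- reel: Solder reel: black spool with silver winding and a yellow disc on its top, 50 mm in diameter over both flanges (4 mm thick, at bottom and top; winding 42 mm between), 34 mm tall, about 0.12 kg, loose. At the start it stands on top of the cap. Origin: centre of its underside; z up its axis.
- mat: Flat round green mat, 100 mm in diameter, 4 mm thick, fixed to the bench, left or right of the clamp. Origin: centre of its underside, on the bench.
- clamp: Jar clamp fixed to the bench: grey bed 110 mm (its x) by 230 mm (its y, -130 to +100), 12 mm thick, under the jar. The fixed aluminium jaw is at its +y side, inner face at y = +44 mm; both jaws are 76 mm wide (x) and reach 54 mm above the bench. Origin: on the bench, midway between the jaws when open.
- jaw (a joint): Travel of the sliding jaw (m): 0 open (inner face at clamp y = -44 mm), growing as it moves along the clamp's +y to the fixed jaw. Gap between jaws: 0.088 minus this, so it stops at 0.028 on the squared-up jar. Starts at 0 to 0.005. Stiff (about 12 N, plus 2 to 4 N to shove the jar) and stays where left.
- jaw_post (a point): On the axis of the sliding jaw's upright orange post, 10 mm below its top, which is 86 mm above the bench. The post is 14 mm thick (clamp y), 32 mm wide (clamp x), free from 30 mm above the bench up, and stands 70 mm outside (-y) the jaw's inner face. Pinch it from above or push it.
- jar: Glass jar of brass and steel spares, loose, about 0.4 kg: square body 60 by 60 mm, 58 mm tall, then a round neck (45 mm, ridges to 55 mm) up to the rim, 90 mm above its underside. It stands on the clamp's bed between the jaws, with play and slightly askew until clamped. Origin: centre of its underside; z up; x square to a side.
- cap: Red cap, white stripe on top, 64 mm in diameter, 25 mm tall, 60 g, tight (0.2 to 0.4 N m, easing). Origin: centre of its open underside, z up, x along the stripe. Screwed on, its origin is 72 mm above the jar's underside, x along the jar's x. Lets go after about 1.0 rad anticlockwise from above, free from 1.1 to 1.5 rad, stop at about 1.6 rad; a springy seal then pushes it up about 3 mm.
- jar_rim (a point): Centre of the jar's rim (its mouth), 90 mm above the jar's underside. The screwed-on cap's lower edge is 18 mm below the rim and 14 mm above the shoulder of the jar's body, so the cap clears the mouth when lifted 18 mm or more.
- tip_cleaner: Bystander, loose, to be left alone: round dark steel tip-cleaner tin with brass wool, 72 mm in diameter, about 40 mm tall, on the other side of the clamp from the mat. Origin: centre of its underside.
- amp_board: Bystander, loose, to be left alone: amplifier circuit board 100 by 130 mm with two blue capacitors and a finned aluminium heat sink, 61 mm tall. Origin: centre of its underside.
- multimeter: Bystander, loose, to be left alone: orange and black multimeter lying flat, 160 by 80 mm, 42 mm tall. Origin: centre of its underside.
- screwdriver: Bystander, loose, to be left alone: red-handled screwdriver, 200 mm long, lying along its x. Origin: centre of its underside.
- wrench: Bystander, loose, to be left alone: small steel wrench, 140 mm long, lying along its x. Origin: centre of its underside.
- capacitor: Bystander, loose, to be left alone: blue capacitor, upright, 35 mm in diameter, 50 mm tall. Origin: centre of its underside.
- capacitor_b: Bystander, loose, to be left alone: smaller blue capacitor, upright, 25 mm in diameter, 40 mm tall. Origin: centre of its underside.
Things that resemble listed ones, but are neither listed nor needed, are in the scene too. Several things have the shape of the reel; the one meant has the colours described above.

How it is judged:
By the outcome, as a careful person would: the job done as asked, in the order asked, and still so for the second after the job is handed in, while the arm keeps its last pose, push and grip.
It also fails if it takes over 59 s, if anything falls off the work surface, if the arm or the gripper's body presses on something with over 40 N, if the wrist force passes 120 N, or if a joint passes its speed limit or range.

## Working session

There is one attempt and no reset: what is moved stays moved. The work goes in short steps, Python scripts to look and compute and a tool call to move; the robot and the scene stay as the last step left them, time stands still between calls to the robot, and variables do not carry over. Pictures are saved under pics/ and viewed, at most 10 in all, crops included, and the job is handed in when it is done.

Besides the shell and the picture viewer there is one more tool, called after "Call:" as name(argument=value, ...), one argument or row to a line, values as JSON. drive_tool: Moves the arm, as the interface text tells. Shifts and turns lie within -1 to 1; 1 stands for 0.1 m of shift or pi/2 rad of turn. Its arguments: {"type":"object","properties":{"increments":{"type":"array"}},"required":["increments"]}

```bash
ls; mkdir -p pics; cat > h.py <<'E'
import numpy as np, cv2
from rig import bot
def save(cam,name):
    f=bot.grab_frame(cam); cv2.imwrite(f'pics/{name}.png',f[:,:,::-1]); return f
def ray(m,px):
    d=np.linalg.inv(m['mtx'])@np.array([px[1],px[0],1.]); R=np.array(m['R']); t=np.array(m['t'])
    d=R.T@d; return -R.T@t, d/np.linalg.norm(d)
def onz(m,px,z):
    o,d=ray(m,px); return o+d*(z-o[2])/d[2]
def tri(obs):
    A=np.zeros((3,3));b=np.zeros(3)
    rs=[ray(m,p) for m,p in obs]
    for o,d in rs:
        P=np.eye(3)-np.outer(d,d);A+=P;b+=P@o
    x=np.linalg.solve(A,b); return x,[float(np.linalg.norm((np.eye(3)-np.outer(d,d))@(x-o))) for o,d in rs]
def proj(m,X):
    c=np.array(m['R'])@X+np.array(m['t']); u=np.array(m['mtx'])@c; return u[[1,0]]/u[2]
E
python3 - <<'E'
from h import *
s=bot.observe(); print(s['clock'],s['ee_pos'],s['tcp_rot'],s['gripper_width'],bot.hold_point_z)
fs=[save(c,c+'0') for c in('side','top')]
M={c:bot.camera_model(c) for c in('side','top')}
for c in M: print(c, np.round(-np.array(M[c]['R']).T@np.array(M[c]['t']),3))
for n in ['reel','mat','clamp','jaw_post','jar','cap','jar_rim','tip_cleaner','jaw']:
  for c in('side','top'):
    try: r=bot.mark_of(c,n)
    except Exception as e: r=str(e)
    print(n,c,[(np.round(x['pixel'],1).tolist(),round(x['p'],2)) for x in r[:4]] if isinstance(r,list) else r)
E
```

```text
pics
0.0 [ 0.15379164 -0.60519674  0.22189452] [[ 9.69211669e-01  2.46228793e-01 -3.50861274e-04]
 [ 2.46229040e-01 -9.69210456e-01  1.53370887e-03]
 [ 3.75848693e-05 -1.57288077e-03 -9.99998762e-01]] 0.08771229788338801 0.0187
side [0.46  1.102 1.057]
top [0.404 0.018 1.35 ]
reel side [([303.4, 286.3], 0.63)]
reel top [([219.7, 284.5], 0.8), ([263.1, 287.5], 0.74), ([293.4, 477.5], 0.66)]
mat side [([206.9, 358.2], 0.93)]
mat top [([279.0, 425.7], 0.73)]
clamp side [([292.6, 343.3], 0.8)]
clamp top [([272.4, 294.2], 0.89)]
jaw_post side [([241.2, 355.1], 0.6)]
jaw_post top [([276.8, 334.5], 0.98)]
jar side [([294.4, 342.6], 0.82), ([206.2, 290.1], 0.2)]
jar top [([270.6, 289.5], 0.57)]
cap side [([269.9, 342.2], 0.85), ([181.2, 370.8], 0.24)]
cap top [([268.5, 290.3], 0.56)]
jar_rim side [([269.5, 341.8], 0.94)]
jar_rim top [([266.6, 290.7], 0.46)]
tip_cleaner side [([369.3, 342.6], 0.84)]
tip_cleaner top [([275.5, 210.8], 0.91)]
jaw side it knows: amp_board, cap, capacitor, clamp, jar, jar_rim, jaw_post, mat, multimeter, reel, screwdriver, tip_cleaner, wrench
jaw top it knows: amp_board, cap, capacitor, clamp, jar, jar_rim, jaw_post, mat, multimeter, reel, screwdriver, tip_cleaner, wrench
```

View pics/side0.png

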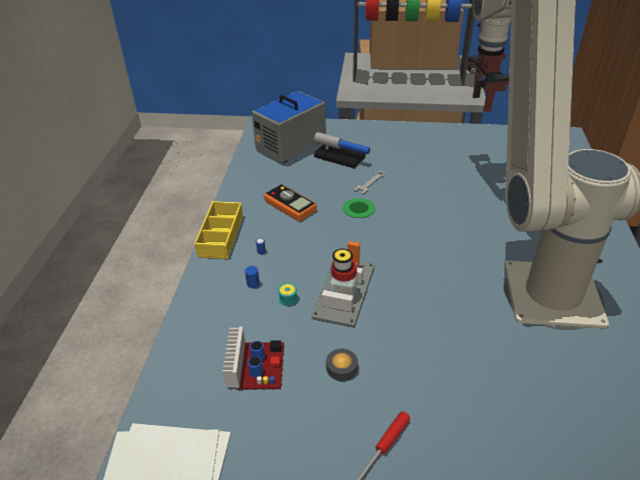

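View pics/top0.png

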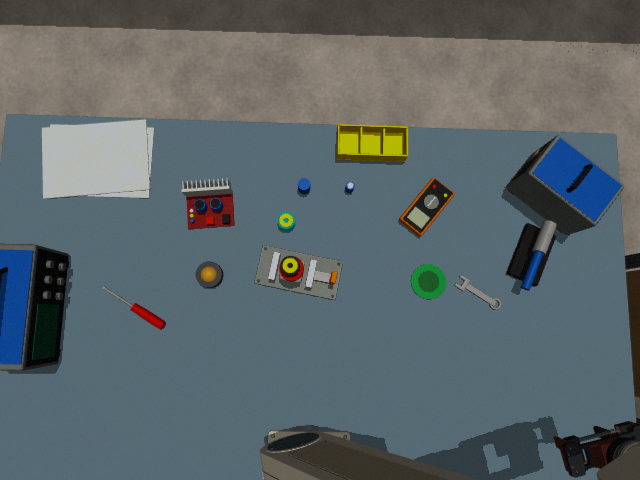

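Both pictures show the clamp with the jar and the black/silver/yellow reel on the cap: about (258,343) in side, (266,291) in top. The orange post is at (252,353) in side and (277,334) in top, and the mat at (207,359) and (281,428). A teal look-alike reel stands at (222,286) in top.

```bash
python3 - <<'E'
from h import *
M={c:bot.camera_model(c) for c in('side','top')}
f={c:cv2.imread(f'pics/{c}0.png') for c in M}
def blob(c,lo,hi,win):
    h=cv2.cvtColor(f[c],cv2.COLOR_BGR2HSV); m=cv2.inRange(h,lo,hi); w=np.zeros_like(m); r0,r1,c0,c1=win; w[r0:r1,c0:c1]=255; m&=w
    ys,xs=np.nonzero(m); return [ (ys.min()+ys.max())/2,(xs.min()+xs.max())/2],len(ys),(ys.min(),ys.max(),xs.min(),xs.max())
yel=((22,120,120),(35,255,255)); grn=((45,120,60),(80,255,255)); org=((5,150,120),(20,255,255))
for n,(lo,hi),ws,wt in [('reeltop',yel,(240,275,325,362),(250,285,275,308)),('mat',grn,(190,225,335,385),(255,305,405,455)),('post',org,(235,270,340,368),(262,292,322,345))]:
    a=blob('side',lo,hi,ws);b=blob('top',lo,hi,wt); print(n,a,b,tri([(M['side'],a[0]),(M['top'],b[0])]))
print('rim',tri([(M['side'],[269.5,341.8]),(M['top'],[266.6,290.7])]))
print('cap',tri([(M['side'],[269.9,342.2]),(M['top'],[268.5,290.3])]))
print('post',tri([(M['side'],[241.2,355.1]),(M['top'],[276.8,334.5])]))
print('clamp',tri([(M['side'],[292.6,343.3]),(M['top'],[272.4,294.2])]))
print('mat',tri([(M['side'],[206.9,358.2]),(M['top'],[279,425.7])]))
print('reel',tri([(M['side'],[255,342]),(M['top'],[263.1,287.5])]))
for p in [(281,428),(279,426)]: print(onz(M['top'],p,.004))
print('tin',onz(M['top'],(275.5,210.8),0))
print(bot.camera_model('wrist'))
E
```

```text
reeltop ([np.float64(255.0), np.float64(342.5)], 128, (np.int64(250), np.int64(260), np.int64(335), np.int64(350))) ([np.float64(265.0), np.float64(290.0)], 149, (np.int64(258), np.int64(272), np.int64(283), np.int64(297))) (array([0.53685944, 0.06109753, 0.14453332]), [0.000935379432098028, 0.0009353794320979317])
mat ([np.float64(207.5), np.float64(358.5)], 492, (np.int64(198), np.int64(217), np.int64(343), np.int64(374))) ([np.float64(281.0), np.float64(428.0)], 981, (np.int64(264), np.int64(298), np.int64(411), np.int64(445))) (array([ 0.51694078, -0.32319518,  0.00472293]), [0.0014564505949526668, 0.0014564505949524438])
post ([np.float64(252.0), np.float64(353.5)], 164, (np.int64(242), np.int64(262), np.int64(348), np.int64(359))) ([np.float64(276.5), np.float64(333.5)], 57, (np.int64(271), np.int64(282), np.int64(331), np.int64(336))) (array([ 0.51719135, -0.05367521,  0.05682948]), [5.056451896963103e-05, 5.056451896962342e-05])
rim (array([0.53811585, 0.06085647, 0.09678003]), [0.0011331306082850005, 0.00113313060828493])
cap (array([0.535126  , 0.06174462, 0.09612224]), [0.
[... 262 characters left out ...]
5195934 , -0.31441789,  0.01363527]), [0.0005979016046416825, 0.00059790160464173])
reel (array([0.53922466, 0.06731706, 0.15010522]), [0.0007062410719917957, 0.0007062410719917626])
[ 0.51553957 -0.32330944  0.004     ]
[ 0.52104894 -0.3176945   0.004     ]
tin [0.51678415 0.2861399  0.        ]
{'mtx': array([[364.35907691,   0.        , 317.45534263],
       [  0.        , 364.35907691, 240.79572385],
       [  0.        ,   0.        ,   1.        ]]), 'R': array([[ 2.46753561e-01, -9.69078237e-01,  2.24799588e-04],
       [-9.34109821e-01, -2.37787890e-01,  2.66262580e-01],
       [-2.57975817e-01, -6.59112273e-02, -9.63900507e-01]]), 't': array([-0.62463326, -0.03177357,  0.39059683])}
```

Call:
drive_tool(
  increments=[
    {"slide": [0.6, -0.6, 0], "dr": [0, 0, 0], "grip": 0},
    {"slide": [1, -1, 0], "dr": [0, 0, 0], "grip": 0},
    {"slide": [1, -1, 0], "dr": [0, 0, 0], "grip": 0},
  ],
)

```text
clock: 1.27
ee_pos: [0.2272, -0.4815, 0.2226]
tcp_rot: [[0.969, 0.248, -0.0], [0.248, -0.969, 0.001], [0.0, -0.001, -1.0]]
contact_force: [-1.0, -0.2, 0.4]
gripper_width: 0.0882
gripper_force: 0.0
```

Call:
drive_tool(
  increments=[
    {"slide": [0.5, -0.5, 0], "dr": [0, 0, 0], "grip": 0},
    {"slide": [1, -1, 0], "dr": [0, 0, 0], "grip": 0},
    {"slide": [1, -1, 0], "dr": [0, 0, 0], "grip": 0},
  ],
)

```text
clock: 1.65
ee_pos: [0.2995, -0.361, 0.2229]
tcp_rot: [[0.969, 0.249, 0.0], [0.249, -0.969, -0.0], [0.0, 0.0, -1.0]]
contact_force: [-0.8, 0.5, 0.8]
gripper_width: 0.0876
gripper_force: 0.0
```

Call:
drive_tool(
  increments=[
    {"slide": [0.5, -0.5, 0], "dr": [0, 0, 0], "grip": 0},
    {"slide": [1, -1, 0], "dr": [0, 0, 0], "grip": 0},
    {"slide": [1, -1, 0], "dr": [0, 0, 0], "grip": 0},
    {"slide": [1, -1, 0], "dr": [0, 0, 0], "grip": 0},
  ],
)

```text
clock: 2.15
ee_pos: [0.3715, -0.2416, 0.2229]
tcp_rot: [[0.969, 0.248, 0.0], [0.248, -0.969, -0.001], [0.0, 0.001, -1.0]]
contact_force: [0.1, -0.7, 0.2]
gripper_width: 0.0877
gripper_force: 0.0
```

```bash
python3 - <<'E'
from h import *
import pickle
m=bot.camera_model('wrist'); save('wrist','w1'); pickle.dump(m,open('w1.pkl','wb'))
s=bot.observe(); print(s['clock'],s['ee_pos'],s['tcp_rot'],s['qd'])
E
```

```text
2.2 [ 0.37101039 -0.2422075   0.22284439] [[ 9.69084025e-01  2.46730778e-01  2.74071442e-04]
 [ 2.46730926e-01 -9.69083613e-01 -8.95054525e-04]
 [ 4.47606435e-05  9.35004943e-04 -9.99999562e-01]] [-0.02694605 -0.00065886  0.00125405  0.00106086  0.00025926 -0.00018119]
```

Call:
drive_tool(
  increments=[
    {"slide": [0.5, -0.5, 0], "dr": [0, 0, 0], "grip": 0},
    {"slide": [1, -1, 0], "dr": [0, 0, 0], "grip": 0},
    {"slide": [1, -1, 0], "dr": [0, 0, 0], "grip": 0},
    {"slide": [1, -1, 0], "dr": [0, 0, 0], "grip": 0},
  ],
)

```text
clock: 2.7
ee_pos: [0.4432, -0.1204, 0.2225]
tcp_rot: [[0.969, 0.247, -0.0], [0.247, -0.969, -0.0], [-0.0, 0.0, -1.0]]
contact_force: [-0.3, 0.9, -0.3]
gripper_width: 0.0882
gripper_force: 0.0
```

```bash
python3 - <<'E'
from h import *
import pickle
m=bot.camera_model('wrist'); save('wrist','w2'); pickle.dump(m,open('w2.pkl','wb'))
s=bot.observe(); print(s['clock'],s['ee_pos'],s['joint_pos'])
a=cv2.imread('pics/w1.png');b=cv2.imread('pics/w2.png')
cv2.imwrite('pics/w12.png',cv2.resize(np.vstack([a,b]),(400,600)) if 0 else np.hstack([cv2.resize(a,(400,300)),cv2.resize(b,(400,300))]))
E
```

```text
2.75 [ 0.44273552 -0.12087726  0.22251549] [-2.92066902e-01  1.77477185e-01  1.98420381e+00 -7.01306165e-04
  9.80339640e-01  1.03076375e+00]
```

View pics/w12.png

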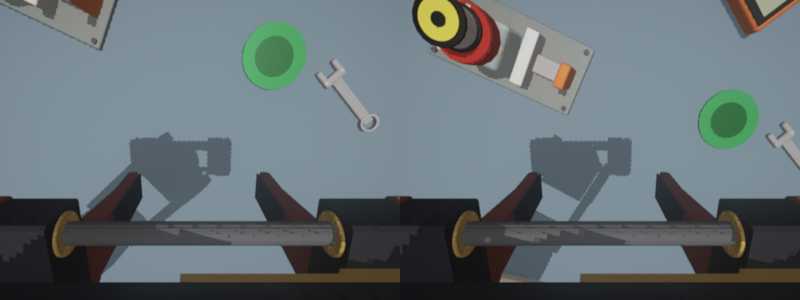

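The pair shows the mat at about (88,438) in w1 and (190,525) in w2. In w2 the post is at (120,262), and the reel's yellow top is at the upper left edge, about (29,62).

Call:
drive_tool(
  increments=[
    {"slide": [0.3, -0.5, 0], "dr": [0, 0, 0], "grip": 0},
    {"slide": [0.6, -1, 0], "dr": [0, 0, 0], "grip": 0},
    {"slide": [0.6, -1, 0], "dr": [0, 0, 0], "grip": 0},
  ],
)

```text
clock: 3.12
ee_pos: [0.4771, -0.0072, 0.2227]
tcp_rot: [[0.969, 0.248, 0.0], [0.248, -0.969, -0.0], [0.0, 0.0, -1.0]]
contact_force: [-0.1, -0.7, -0.9]
gripper_width: 0.0882
gripper_force: 0.0
```

Call:
drive_tool(
  increments=[
    {"slide": [0, -0.5, 0], "dr": [0, 0, 0], "grip": 0},
    {"slide": [0, -0.5, 0], "dr": [0, 0, 0], "grip": 0},
    {"slide": [0, -0.5, 0], "dr": [0, 0, 0], "grip": 0},
  ],
)

```text
clock: 3.5
ee_pos: [0.4643, 0.0387, 0.2227]
tcp_rot: [[0.97, 0.245, 0.0], [0.245, -0.97, -0.001], [-0.0, 0.001, -1.0]]
contact_force: [0.1, -0.4, -0.2]
gripper_width: 0.0877
gripper_force: 0.0
```

```bash
python3 - <<'E'
from h import *
import pickle
m=bot.camera_model('wrist'); save('wrist','w3'); pickle.dump(m,open('w3.pkl','wb'))
s=bot.observe(); print(s['clock'],s['ee_pos'],s['joint_pos'])
for n in ['jaw_post','jar_rim','cap','jar','clamp','reel']: print(n,[(np.round(x['pixel'],1).tolist(),round(x['p'],2)) for x in bot.mark_of('wrist',n)[:3]])
M={k:pickle.load(open(k+'.pkl','rb')) for k in('w1','w2','w3')}
f={k:cv2.imread(f'pics/{k}.png') for k in M}
def blob(c,lo,hi,win):
    h=cv2.cvtColor(f[c],cv2.COLOR_BGR2HSV); m=cv2.inRange(h,lo,hi); w=np.zeros_like(m); r0,r1,c0,c1=win; w[r0:r1,c0:c1]=255; m&=w
    ct,_=cv2.findContours(m,cv2.RETR_EXTERNAL,cv2.CHAIN_APPROX_NONE); q=max(ct,key=cv2.contourArea); e=cv2.fitEllipse(cv2.convexHull(q)); return (e[0][1],e[0][0]),e[1],cv2.boundingRect(q)
yel=((22,120,100),(35,255,255)); grn=((45,90,40),(80,255,255)); org=((5,150,120),(20,255,255))
a=blob('w1',*grn,(0,200,350,550));b=blob('w2',*grn,(100,300,440,620));print('mat',a,b,tri([(M['w1'],a[0]),(M['w2'],b[0])]))
a=blob('w2',*yel,(0,80,0,140));b=blob('w3',*yel,(0,260,150,500));print('reel',a,b,tri([(M['w2'],a[0]),(M['w3'],b[0])]), onz(M['w3'],b[0],.1435))
a=blob('w2',*org,(60,160,200,320));b=blob('w3',*org,(0,260,400,640));print('post',a,b)
E
```

```text
3.55 [0.4644741  0.03870852 0.22274173] [ 5.79399791e-02  1.87891786e-01  1.97020232e+00 -5.93632662e-04
  9.83340684e-01  1.38215720e+00]
jaw_post [([201.3, 445.0], 0.92)]
jar_rim []
cap []
jar []
clamp []
reel [([137.1, 316.1], 0.64)]
mat ((88.53404998779297, 438.2647399902344), (99.80953216552734, 111.54473114013672), (387, 34, 103, 110)) ((190.4395751953125, 525.2000122070312), (88.27066040039062, 102.25992584228516), (477, 144, 97, 94)) (array([ 0.51910011, -0.32519375,  0.00347082]), [3.642071710040674e-05, 3.642071710024192e-05])
reel ((29.299392700195312, 60.76469802856445), (63.11825180053711, 77.21421813964844), (28, 0, 67, 67)) ((135.06097412109375, 313.2880554199219), (59.57704162597656, 62.38127899169922), (284, 105, 60, 62)) (array([0.53806866, 0.06048444, 0.14437836]), [4.950521745550444e-05, 4.950521745568072e-05]) [0.53802834 0.06050239 0.1435    ]
post ((121.03535461425781, 258.8381042480469), (22.326732635498047, 44.950496673583984), (246, 101, 27, 41)) ((196.77003479003906, 441.911865234375), (16.095550537109375, 48.256900787353516), (428, 179, 29, 37))
```

View pics/w3.png

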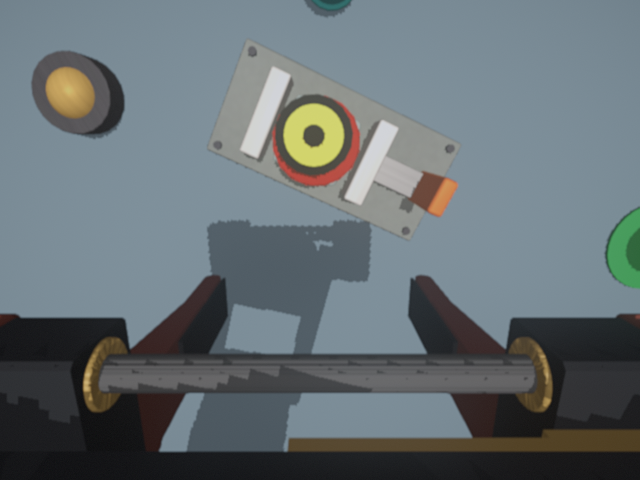

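w3 shows the reel on the red cap at (135,313), between the white jaws. The orange post top is at (197,442), and the bed's corners are at (40,249), (146,460), (240,410) and (150,208).

```bash
python3 - <<'E'
from h import *
import pickle
M=pickle.load(open('w3.pkl','rb')); M2=pickle.load(open('w2.pkl','rb'))
c=[onz(M,p,.012)[:2] for p in[(40,249),(146,460),(240,410),(150,208)]]
A,B,C,D=c; print(np.round(c,4))
for a,b in((B,A),(C,D),(B,C),(A,D)):
    d=a-b; print(np.linalg.norm(d),np.degrees(np.arctan2(d[1],d[0])))
for nm,ps in(('fixed',[(68,273),(74,290),(158,257),(152,241)]),('slide',[(122,379),(126,397),(204,362),(197,346)])):
    print(nm,np.round([onz(M,p,.054)[:2] for p in ps],4))
print('posttop',onz(M,(196.8,441.9),.086))
f=cv2.imread('pics/w3.png'); h=cv2.cvtColor(f,cv2.COLOR_BGR2HSV); 
m=cv2.inRange(h,(5,150,190),(20,255,255)); m[260:]=0; m[:,:400]=0
for k,(mm,MM) in {'w3':(m,M)}.items():
    ct,_=cv2.findContours(mm,0,1); q=max(ct,key=cv2.contourArea); r=cv2.minAreaRect(q); bx=cv2.boxPoints(r); print(r,[np.round(onz(MM,(p[1],p[0]),.086)[:2],4) for p in bx], onz(MM,(r[0][1],r[0][0]),.086))
E
```

```text
[[ 0.6064  0.1401]
 [ 0.5649 -0.0813]
 [ 0.4607 -0.0633]
 [ 0.4998  0.1602]]
0.22526101543931076 -100.61602021681534
0.2268923690245043 -99.92458470359517
0.1057791652012942 -9.801319030788777
0.10850655962909848 -10.674519643802615
fixed [[0.5828 0.1072]
 [0.5818 0.0925]
 [0.5077 0.1053]
 [0.5093 0.1201]]
slide [[ 0.5634  0.0092]
 [ 0.5641 -0.0069]
 [ 0.491   0.0036]
 [ 0.4936  0.0196]]
posttop [ 0.51720658 -0.05339673  0.086     ]
((442.3807678222656, 196.93580627441406), (12.936151504516602, 36.50568771362305), 28.300758361816406) [array([ 0.504 , -0.0459]), array([ 0.5326, -0.0509]), array([ 0.5302, -0.0616]), array([ 0.5014, -0.0568])] [ 0.51719741 -0.05381865  0.086     ]
```

Call:
drive_tool(
  increments=[
    {"slide": [0.4, -0.03, 0], "dr": [0, 0, 0], "grip": 0},
    {"slide": [0.77, -0.03, 0], "dr": [0, 0, 0], "grip": 0},
    {"slide": [0.77, -0.03, 0.25], "dr": [0, 0, 0], "grip": 0},
    {"slide": [0.77, -0.03, 0.5], "dr": [0, 0, 0], "grip": 0},
    {"slide": [0.77, -0.03, 0.5], "dr": [0, 0, 0], "grip": 0},
  ],
)

```text
clock: 4.47
ee_pos: [0.5368, 0.0622, 0.171]
tcp_rot: [[0.969, 0.246, -0.004], [0.246, -0.969, -0.0], [-0.004, -0.001, -1.0]]
contact_force: [0.4, 0.2, 0.7]
gripper_width: 0.0878
gripper_force: 0.0
```

Call:
drive_tool(
  increments=[
    {"slide": [0, 0.02, 0.3], "dr": [0, 0, 0], "grip": 0},
    {"slide": [0, 0.02, 0.5], "dr": [0, 0, 0], "grip": 0},
    {"slide": [0, 0.02, 0.57], "dr": [0, 0, 0], "grip": 0},
    {"slide": [0, 0.02, 0.57], "dr": [0, 0, 0], "grip": 0},
    {"slide": [0, 0.02, 0.57], "dr": [0, 0, 0], "grip": 0.3},
    {"slide": [0, 0.02, 0.57], "dr": [0, 0, 0], "grip": 0.5},
    {"slide": [0, 0.02, 0.57], "dr": [0, 0, 0], "grip": 0.6},
    {"slide": [0, 0.02, 0.57], "dr": [0, 0, 0], "grip": 0.6},
  ],
)

```text
clock: 5.48
ee_pos: [0.5388, 0.0605, 0.1159]
tcp_rot: [[0.969, 0.246, 0.0], [0.246, -0.969, 0.0], [0.0, 0.0, -1.0]]
contact_force: [-0.4, 0.4, -0.1]
gripper_width: 0.0512
gripper_force: 0.0
```

Call:
drive_tool(
  increments=[
    {"slide": [0, 0, 0], "dr": [0, 0, 0], "grip": 1},
    {"slide": [0, 0, 0], "dr": [0, 0, 0], "grip": 1},
    {"slide": [0, 0, 0], "dr": [0, 0, 0], "grip": 1},
  ],
)

```text
clock: 5.85
ee_pos: [0.5388, 0.0605, 0.1158]
tcp_rot: [[0.969, 0.246, 0.0], [0.246, -0.969, -0.0], [0.0, 0.0, -1.0]]
contact_force: [-0.4, 0.2, 0.9]
gripper_width: 0.0484
gripper_force: 30.0
```

Call:
drive_tool(
  increments=[
    {"slide": [0, 0, -0.1], "dr": [0, 0, 0], "grip": 1},
    {"slide": [0, 0, -0.3], "dr": [0, 0, 0], "grip": 1},
    {"slide": [0, 0, -0.6], "dr": [0, 0, 0], "grip": 1},
    {"slide": [0, 0, -0.6], "dr": [0, 0, 0], "grip": 1},
  ],
)

```text
clock: 6.35
ee_pos: [0.5403, 0.0607, 0.1779]
tcp_rot: [[0.969, 0.246, 0.005], [0.246, -0.969, 0.001], [0.005, 0.001, -1.0]]
contact_force: [0.3, -0.3, -2.0]
gripper_width: 0.0488
gripper_force: 30.0
```

Call:
drive_tool(
  increments=[
    {"slide": [-0.1, 0.3, 0], "dr": [0, 0, 0], "grip": 1},
    {"slide": [-0.2, 0.7, 0], "dr": [0, 0, 0], "grip": 1},
    {"slide": [-0.3, 1, 0], "dr": [0, 0, 0], "grip": 1},
  ],
)

```text
clock: 6.72
ee_pos: [0.5336, -0.0449, 0.1747]
tcp_rot: [[0.969, 0.246, -0.001], [0.246, -0.969, 0.0], [-0.001, -0.0, -1.0]]
contact_force: [0.3, 0.0, -0.7]
gripper_width: 0.0482
gripper_force: 30.0
```

Call:
drive_tool(
  increments=[
    {"slide": [-0.1, 0.4, 0], "dr": [0, 0, 0], "grip": 1},
    {"slide": [-0.2, 0.8, 0], "dr": [0, 0, 0], "grip": 1},
    {"slide": [-0.3, 1, 0], "dr": [0, 0, 0], "grip": 1},
  ],
)

```text
clock: 7.1
ee_pos: [0.5293, -0.1498, 0.1746]
tcp_rot: [[0.97, 0.245, -0.001], [0.245, -0.97, 0.0], [-0.001, -0.0, -1.0]]
contact_force: [0.7, 0.1, -1.0]
gripper_width: 0.0481
gripper_force: 30.0
```

Call:
drive_tool(
  increments=[
    {"slide": [-0.1, 0.4, 0], "dr": [0, 0, 0], "grip": 1},
    {"slide": [-0.2, 0.8, 0.1], "dr": [0, 0, 0], "grip": 1},
    {"slide": [-0.3, 1, 0.3], "dr": [0, 0, 0], "grip": 1},
  ],
)

```text
clock: 7.48
ee_pos: [0.5254, -0.2542, 0.1447]
tcp_rot: [[0.97, 0.245, 0.001], [0.245, -0.97, -0.001], [0.001, 0.001, -1.0]]
contact_force: [0.3, -0.7, -1.3]
gripper_width: 0.0486
gripper_force: 30.0
```

Call:
drive_tool(
  increments=[
    {"slide": [-0.12, 0.35, 0], "dr": [0, 0, 0], "grip": 1},
    {"slide": [-0.25, 0.69, 0.3], "dr": [0, 0, 0], "grip": 1},
    {"slide": [-0.25, 0.69, 0.7], "dr": [0, 0, 0], "grip": 1},
    {"slide": [-0.25, 0.69, 0.9], "dr": [0, 0, 0], "grip": 1},
    {"slide": [-0.25, 0.69, 0.9], "dr": [0, 0, 0], "grip": 1},
  ],
)

```text
clock: 8.1
ee_pos: [0.5167, -0.3239, 0.0535]
tcp_rot: [[0.969, 0.247, -0.004], [0.247, -0.969, 0.003], [-0.003, -0.003, -1.0]]
contact_force: [-0.3, -0.4, -1.1]
gripper_width: 0.0481
gripper_force: 30.0
```

Call:
drive_tool(
  increments=[
    {"slide": [0.02, 0.01, 0.2], "dr": [0, 0, 0], "grip": 1},
    {"slide": [0.02, 0.01, 0.37], "dr": [0, 0, 0], "grip": 1},
    {"slide": [0.02, 0.01, 0.37], "dr": [0, 0, 0], "grip": 1},
    {"slide": [0.02, 0.01, 0.37], "dr": [0, 0, 0], "grip": 1},
  ],
)

```text
clock: 8.6
ee_pos: [0.5205, -0.3259, 0.0188]
tcp_rot: [[0.969, 0.246, 0.0], [0.246, -0.969, -0.0], [0.0, 0.0, -1.0]]
contact_force: [0.9, -0.3, -0.8]
gripper_width: 0.0482
gripper_force: 30.0
```

Call:
drive_tool(
  increments=[
    {"slide": [-0.015, 0, 0.03], "dr": [0, 0, 0], "grip": 1},
    {"slide": [-0.015, 0, 0.05], "dr": [0, 0, 0], "grip": 1},
    {"slide": [-0.015, 0, 0.065], "dr": [0, 0, 0], "grip": 1},
    {"slide": [-0.015, 0, 0.065], "dr": [0, 0, 0], "grip": 1},
  ],
)

```text
clock: 9.1
ee_pos: [0.5188, -0.3262, 0.0121]
tcp_rot: [[0.969, 0.246, -0.0], [0.246, -0.969, 0.0], [-0.0, -0.0, -1.0]]
contact_force: [0.3, 0.2, -0.8]
gripper_width: 0.0481
gripper_force: 30.0
```

Call:
drive_tool(
  increments=[
    {"slide": [0, 0, 0.007], "dr": [0, 0, 0], "grip": 1},
    {"slide": [0, 0, 0.014], "dr": [0, 0, 0], "grip": 1},
    {"slide": [0, 0, 0.014], "dr": [0, 0, 0], "grip": 1},
  ],
)

```text
clock: 9.48
ee_pos: [0.5188, -0.3262, 0.0107]
tcp_rot: [[0.969, 0.246, -0.0], [0.246, -0.969, 0.0], [-0.0, -0.0, -1.0]]
contact_force: [-0.9, 0.7, -1.9]
gripper_width: 0.0486
gripper_force: 30.0
```

Call:
drive_tool(
  increments=[
    {"slide": [0, 0, 0.008], "dr": [0, 0, 0], "grip": 1},
    {"slide": [0, 0, 0.008], "dr": [0, 0, 0], "grip": 1},
  ],
)

```text
clock: 9.72
ee_pos: [0.5189, -0.3263, 0.0102]
tcp_rot: [[0.969, 0.246, 0.0], [0.246, -0.969, -0.0], [0.0, 0.0, -1.0]]
contact_force: [-0.6, -0.3, 1.3]
gripper_width: 0.0478
gripper_force: 30.0
```

Call:
drive_tool(
  increments=[
    {"slide": [0, 0, 0.008], "dr": [0, 0, 0], "grip": 1},
    {"slide": [0, 0, 0.008], "dr": [0, 0, 0], "grip": 1},
  ],
)

```text
clock: 9.98
ee_pos: [0.5189, -0.3263, 0.0101]
tcp_rot: [[0.969, 0.246, 0.0], [0.246, -0.969, -0.0], [0.0, 0.0, -1.0]]
contact_force: [-2.9, 2.4, 9.8]
gripper_width: 0.0481
gripper_force: 30.0
```

Call:
drive_tool(
  increments=[
    {"slide": [0, 0, -0.006], "dr": [0, 0, 0], "grip": 1},
    {"slide": [0, 0, -0.006], "dr": [0, 0, 0], "grip": 0.35},
    {"slide": [0, 0, -0.006], "dr": [0, 0, 0], "grip": 0.35},
    {"slide": [0, 0, -0.006], "dr": [0, 0, 0], "grip": 0},
    {"slide": [0, 0, -0.006], "dr": [0, 0, 0], "grip": 0},
  ],
)

```text
clock: 10.6
ee_pos: [0.5188, -0.3262, 0.0096]
tcp_rot: [[0.969, 0.246, -0.0], [0.246, -0.969, 0.0], [-0.0, -0.0, -1.0]]
contact_force: [-0.8, 0.1, 0.0]
gripper_width: 0.0735
gripper_force: 0.0
```

Call:
drive_tool(
  increments=[
    {"slide": [0, 0, -0.1], "dr": [0, 0, 0], "grip": 0},
    {"slide": [0, 0, -0.4], "dr": [0, 0, 0], "grip": 0},
    {"slide": [0, 0, -0.9], "dr": [0, 0, 0], "grip": 0},
    {"slide": [-0.6, 0, -1], "dr": [0, 0, 0], "grip": 0},
    {"slide": [-0.6, 0, -1], "dr": [0, 0, 0], "grip": 0},
  ],
)

```text
clock: 11.22
ee_pos: [0.4582, -0.3415, 0.1114]
tcp_rot: [[0.97, 0.244, 0.0], [0.244, -0.97, -0.0], [-0.0, 0.0, -1.0]]
contact_force: [0.3, -0.0, -0.2]
gripper_width: 0.0877
gripper_force: 0.0
```

```bash
python3 - <<'E'
from h import *
import pickle
s=bot.observe(); print(s['clock'],s['ee_pos'],s['gripper_width'])
m=bot.camera_model('wrist'); f=save('wrist','w4'); mt=bot.camera_model('top')
save('top','t4'); 
h=cv2.cvtColor(cv2.imread('pics/w4.png'),cv2.COLOR_BGR2HSV)
for n,(lo,hi) in {'yel':((22,120,100),(35,255,255)),'grn':((45,90,40),(80,255,255))}.items():
    k=cv2.inRange(h,lo,hi); k[320:]=0
    ct,_=cv2.findContours(k,0,1); q=max(ct,key=cv2.contourArea); e=cv2.fitEllipse(cv2.convexHull(q)); print(n,e,onz(m,(e[0][1],e[0][0]),.038 if n=='yel' else .004))
cv2.imwrite('pics/w4t4.png',np.hstack([cv2.resize(cv2.imread('pics/w4.png'),(400,300)),cv2.resize(cv2.imread('pics/t4.png')[200:350,220:420+0],(400,300))]))
E
```

```text
11.225 [ 0.45824322 -0.34151304  0.11140795] 0.08772523179949042
yel ((317.4676818847656, 159.1817626953125), (61.37514114379883, 62.89836883544922), 0.6188286542892456) [ 0.51833691 -0.32597725  0.038     ]
grn ((316.7587585449219, 154.0353546142578), (137.0713653564453, 140.5217742919922), 179.2046356201172) [ 0.52010613 -0.3250255   0.004     ]
```

View pics/w4t4.png

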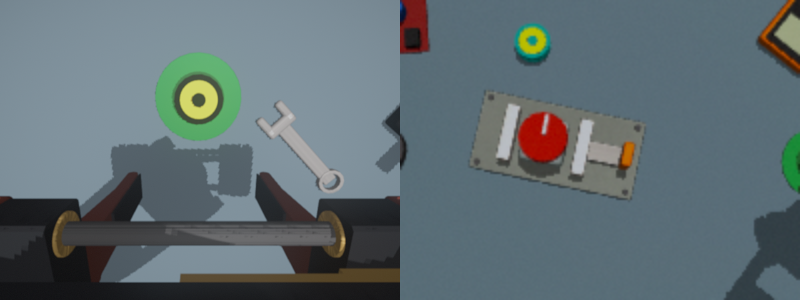

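Picture: the reel stands upright on the mat (about 2 mm off centre), and the red cap is clear on the jar. Next is the post.

Call:
drive_tool(
  increments=[
    {"slide": [0.3, -0.4, -0.2], "dr": [0, 0, 0], "grip": 0.5},
    {"slide": [0.5, -0.9, -0.2], "dr": [0, 0, 0], "grip": 0.5},
    {"slide": [0.5, -1, -0.2], "dr": [0, 0, 0], "grip": 0.5},
  ],
)

```text
clock: 11.7
ee_pos: [0.4856, -0.229, 0.1296]
tcp_rot: [[0.968, 0.25, -0.0], [0.25, -0.968, 0.001], [-0.0, -0.001, -1.0]]
contact_force: [1.0, -0.1, -0.1]
gripper_width: 0.0614
gripper_force: 0.0
```

Call:
drive_tool(
  increments=[
    {"slide": [0.3, -0.5, 0], "dr": [0, 0, 0], "grip": 0.5},
    {"slide": [0.5, -1, 0], "dr": [0, 0, 0], "grip": 0.5},
    {"slide": [0.5, -1, 0], "dr": [0, 0, 0], "grip": 0.5},
  ],
)

```text
clock: 12.08
ee_pos: [0.509, -0.12, 0.1294]
tcp_rot: [[0.968, 0.251, -0.001], [0.251, -0.968, 0.0], [-0.0, -0.0, -1.0]]
contact_force: [0.3, -0.7, -0.2]
gripper_width: 0.0435
gripper_force: 0.0
```

Call:
drive_tool(
  increments=[
    {"slide": [0.2, -0.4, 0], "dr": [0, 0, 0.1], "grip": 0.5},
    {"slide": [0.27, -0.65, 0], "dr": [0, 0, 0.2], "grip": 0.5},
    {"slide": [0.27, -0.65, 0], "dr": [0, 0, 0.271], "grip": 0.5},
    {"slide": [0.27, -0.65, 0], "dr": [0, 0, 0.271], "grip": 0.5},
  ],
)

```text
clock: 12.58
ee_pos: [0.519, -0.0537, 0.1296]
tcp_rot: [[0.985, -0.175, 0.0], [-0.175, -0.985, -0.0], [0.0, 0.0, -1.0]]
contact_force: [0.6, -0.0, 0.2]
gripper_width: 0.0438
gripper_force: 0.0
```

Call:
drive_tool(
  increments=[
    {"slide": [0, 0, 0.3], "dr": [0, 0, 0], "grip": 0.5},
    {"slide": [0, 0, 0.55], "dr": [0, 0, 0], "grip": 0.5},
    {"slide": [0, 0, 0.72], "dr": [0, 0, 0], "grip": 0.5},
    {"slide": [0, 0, 0.72], "dr": [0, 0, 0], "grip": 0.5},
    {"slide": [0, 0, 0.72], "dr": [0, 0, 0], "grip": 0.7},
  ],
)

```text
clock: 13.2
ee_pos: [0.5191, -0.0533, 0.0583]
tcp_rot: [[0.984, -0.176, 0.001], [-0.176, -0.984, -0.0], [0.001, -0.0, -1.0]]
contact_force: [0.8, -0.3, 0.4]
gripper_width: 0.0374
gripper_force: 0.0
```

Call:
drive_tool(
  increments=[
    {"slide": [0, 0, 0], "dr": [0, 0, 0], "grip": 1},
    {"slide": [0, 0, 0], "dr": [0, 0, 0], "grip": 1},
    {"slide": [0, 0, 0], "dr": [0, 0, 0], "grip": 1},
  ],
)

```text
clock: 13.58
ee_pos: [0.5189, -0.0537, 0.0585]
tcp_rot: [[0.984, -0.176, 0.001], [-0.176, -0.984, -0.001], [0.001, 0.001, -1.0]]
contact_force: [-2.3, -5.2, 2.9]
gripper_width: 0.0138
gripper_force: 30.0
```

Call:
drive_tool(
  increments=[
    {"slide": [0, -0.04, 0], "dr": [0, 0, 0], "grip": 1},
    {"slide": [0, -0.08, 0], "dr": [0, 0, 0], "grip": 1},
    {"slide": [0, -0.12, 0], "dr": [0, 0, 0], "grip": 1},
    {"slide": [0, -0.16, 0], "dr": [0, 0, 0], "grip": 1},
    {"slide": [0, -0.2, 0], "dr": [0, 0, 0], "grip": 1},
    {"slide": [0, -0.22, 0], "dr": [0, 0, 0], "grip": 1},
  ],
)

```text
clock: 14.32
ee_pos: [0.5226, -0.0333, 0.0585]
tcp_rot: [[0.985, -0.175, 0.001], [-0.175, -0.985, -0.003], [0.001, 0.003, -1.0]]
contact_force: [-1.7, -15.5, 3.1]
gripper_width: 0.0141
gripper_force: 30.0
```

Call:
drive_tool(
  increments=[
    {"slide": [0, -0.02, 0], "dr": [0, 0, 0], "grip": 1},
    {"slide": [0, -0.04, 0], "dr": [0, 0, 0], "grip": 1},
    {"slide": [0, -0.04, 0], "dr": [0, 0, 0], "grip": 1},
  ],
)

```text
clock: 14.7
ee_pos: [0.523, -0.0307, 0.0585]
tcp_rot: [[0.985, -0.175, 0.0], [-0.175, -0.985, -0.004], [0.001, 0.004, -1.0]]
contact_force: [-3.9, -24.3, 4.1]
gripper_width: 0.0138
gripper_force: 30.0
```

Call:
drive_tool(
  increments=[
    {"slide": [0, -0.015, 0], "dr": [0, 0, 0], "grip": 1},
    {"slide": [0, -0.02, 0], "dr": [0, 0, 0], "grip": 1},
    {"slide": [0, -0.02, 0], "dr": [0, 0, 0], "grip": 1},
  ],
)

```text
clock: 15.08
ee_pos: [0.523, -0.0307, 0.0585]
tcp_rot: [[0.985, -0.174, -0.0], [-0.174, -0.985, -0.007], [0.001, 0.007, -1.0]]
contact_force: [-5.8, -37.7, 5.5]
gripper_width: 0.0139
gripper_force: 30.0
```

Call:
drive_tool(
  increments=[
    {"slide": [0, 0.06, 0], "dr": [0, 0, 0], "grip": 1},
    {"slide": [0, 0.06, 0], "dr": [0, 0, 0], "grip": 0.6},
    {"slide": [0, 0.06, 0], "dr": [0, 0, 0], "grip": 0.6},
    {"slide": [0, 0.06, -0.3], "dr": [0, 0, 0], "grip": 0.6},
    {"slide": [0, 0.06, -0.6], "dr": [0, 0, 0], "grip": 0.5},
    {"slide": [-0.4, -0.3, -0.9], "dr": [0, 0, 0], "grip": 0.3},
    {"slide": [-0.85, -0.6, -0.9], "dr": [0, 0, 0], "grip": 0},
    {"slide": [-0.85, -0.6, -0.9], "dr": [0, 0, 0], "grip": 0},
  ],
)

```text
clock: 16.08
ee_pos: [0.4476, 0.0504, 0.148]
tcp_rot: [[0.985, -0.172, -0.001], [-0.172, -0.985, -0.0], [-0.001, 0.0, -1.0]]
contact_force: [0.4, -0.2, -0.2]
gripper_width: 0.0706
gripper_force: 0.0
```

```bash
python3 - <<'E'
from h import *
import pickle
s=bot.observe(); print(s['clock'],s['ee_pos'],s['gripper_width'])
m=bot.camera_model('wrist'); f=save('wrist','w5'); pickle.dump(m,open('w5.pkl','wb'))
for n in ['jaw_post','jar_rim','cap','jar','clamp']: print(n,[(np.round(x['pixel'],1).tolist(),round(x['p'],2)) for x in bot.mark_of('wrist',n)[:2]])
E
```

```text
16.075 [0.44756221 0.05043771 0.14795407] 0.07058506967737505
jaw_post [([120.6, 436.3], 0.96)]
jar_rim []
cap [([121.9, 258.5], 0.61)]
jar []
clamp []
```

View pics/w5.png

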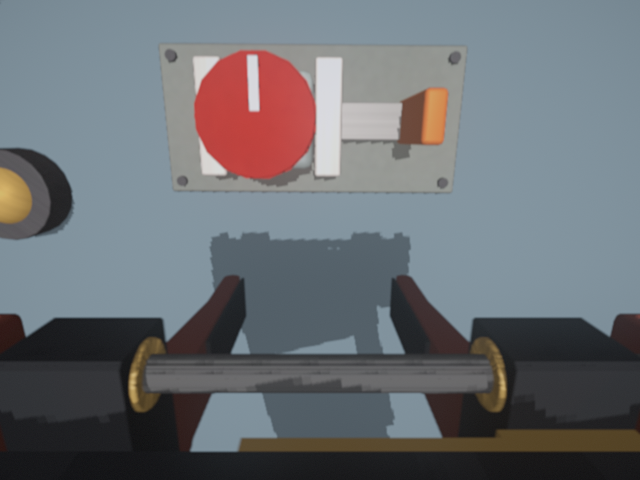

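w5 shows the cap at (113,255) with its stripe nearly along the clamp's x. The sliding jaw's front top edge is near column 317, the fixed jaw's left top corner is at (57,194), and the post top is at (116,434).

```bash
python3 - <<'E'
from h import *
import pickle
m=pickle.load(open('w5.pkl','rb'));f=cv2.imread('pics/w5.png');h=cv2.cvtColor(f,cv2.COLOR_BGR2HSV)
def ell(k):
    ct,_=cv2.findContours(k,0,1); q=max(ct,key=cv2.contourArea); return cv2.fitEllipse(cv2.convexHull(q)),cv2.minAreaRect(q),q
k=cv2.inRange(h,(0,150,140),(6,255,255))|cv2.inRange(h,(174,150,140),(180,255,255));k[260:]=0
k=cv2.morphologyEx(k,cv2.MORPH_CLOSE,np.ones((15,15)))
e,_,_=ell(k);c=onz(m,(e[0][1],e[0][0]),.109);print('cap',e,c)
w=cv2.inRange(h,(0,0,180),(180,60,255)); s=w.copy(); s[:]=0; s[50:115,240:268]=w[50:115,240:268]
_,r,q=ell(s); vx,vy,x0,y0=cv2.fitLine(q,2,0,.01,.01).ravel(); a=onz(m,(y0,x0),.109);b=onz(m,(y0-30*vy/abs(vy)*abs(vy),x0-30*vx*np.sign(vy)),.109)
d=(b-a) if (b-a)[0]>0 else a-b; print('stripe deg',np.degrees(np.arctan2(d[1],d[0])))
u=np.array([np.sin(np.radians(10.1)),np.cos(np.radians(10.1))])
J=w.copy();J[:]=0;J[50:185,305:345]=w[50:185,305:345];_,r,q=ell(J);bx=cv2.boxPoints(r);P=[onz(m,(p[1],p[0]),.054)[:2] for p in bx];print('jaw',np.round(P,4),[round(float(p@u),4) for p in P])
for a,b in zip(P,P[1:]): print(np.linalg.norm(b-a),np.degrees(np.arctan2(*(b-a)[::-1])))
for p in[(57,194),(172,205),(190,175),(45,163),(45,467),(190,451)]: x=onz(m,p,.054 if p[1] in(194,205) else .012)[:2];print(p,np.round(x,4),round(float(x@u),4))
o=cv2.inRange(h,(5,150,190),(20,255,255));o[260:]=0;o[:,:400]=0;_,r,q=ell(o);x=onz(m,(r[0][1],r[0][0]),.086)[:2];print('post',r,x,x@u,'cap.u',c[:2]@u)
E
```

```text
cap ((254.28736877441406, 114.14152526855469), (117.40111541748047, 127.72494506835938), 162.20877075195312) [0.53852015 0.06884    0.109     ]
stripe deg -9.94026777923639
jaw [[0.5707 0.0313]
 [0.5675 0.013 ]
 [0.4937 0.0244]
 [0.4971 0.0442]] [0.1309, 0.1123, 0.1106, 0.1307]
0.018567209350410317 -99.88746029181263
0.07467895188943949 171.2241174643988
0.020157652084141043 80.104599314506
(57, 194) [0.584  0.1076] 0.2083
(172, 205) [0.5123 0.119 ] 0.207
(190, 175) [0.5011 0.1601] 0.2454
(45, 163) [0.6062 0.1394] 0.2435
(45, 467) [ 0.5676 -0.082 ] 0.0188
(190, 451) [ 0.4623 -0.0623] 0.0197
post ((434.5838623046875, 115.46626281738281), (20.419475555419922, 54.119686126708984), 4.635463714599609) [ 0.52183595 -0.03111655] 0.06087831753452089 cap.u 0.16221170958130354
```

Closed and squared: the post is at clamp y −86 mm, as it must be, and the stripe is at −9.9° like the clamp. Next, grasp the cap.

Call:
drive_tool(
  increments=[
    {"slide": [0.45, -0.17, 0], "dr": [0, 0, 0], "grip": 0},
    {"slide": [0.866, -0.34, 0], "dr": [0, 0, 0], "grip": 0},
    {"slide": [0.866, -0.34, 0.2], "dr": [0, 0, 0], "grip": 0},
    {"slide": [0.866, -0.34, 0.2], "dr": [0, 0, 0], "grip": 0},
    {"slide": [0.866, -0.34, 0.2], "dr": [0, 0, 0], "grip": 0},
  ],
)

```text
clock: 17.0
ee_pos: [0.5414, 0.0664, 0.1278]
tcp_rot: [[0.984, -0.177, -0.001], [-0.177, -0.984, -0.0], [-0.001, 0.0, -1.0]]
contact_force: [-0.0, 0.9, 0.2]
gripper_width: 0.0881
gripper_force: 0.0
```

Call:
drive_tool(
  increments=[
    {"slide": [-0.03, -0.02, 0.1], "dr": [0, 0, 0], "grip": 0},
    {"slide": [-0.03, -0.02, 0.3], "dr": [0, 0, 0], "grip": 0},
    {"slide": [-0.03, -0.02, 0.45], "dr": [0, 0, 0], "grip": 0},
    {"slide": [-0.03, -0.02, 0.48], "dr": [0, 0, 0], "grip": 0},
    {"slide": [-0.03, -0.02, 0.48], "dr": [0, 0, 0], "grip": 0.2},
    {"slide": [-0.03, -0.02, 0.48], "dr": [0, 0, 0], "grip": 0.25},
  ],
)

```text
clock: 17.75
ee_pos: [0.5394, 0.0694, 0.0803]
tcp_rot: [[0.984, -0.176, 0.001], [-0.176, -0.984, 0.0], [0.001, -0.0, -1.0]]
contact_force: [0.5, 0.5, -1.1]
gripper_width: 0.0716
gripper_force: 0.0
```

Call:
drive_tool(
  increments=[
    {"slide": [0, 0, 0], "dr": [0, 0, 0], "grip": 1},
    {"slide": [0, 0, 0], "dr": [0, 0, 0], "grip": 1},
    {"slide": [0, 0, 0], "dr": [0, 0, 0], "grip": 1},
    {"slide": [0, 0, 0], "dr": [0, 0, 0], "grip": 1},
  ],
)

```text
clock: 18.25
ee_pos: [0.5393, 0.0687, 0.0804]
tcp_rot: [[0.984, -0.176, 0.001], [-0.176, -0.984, -0.001], [0.001, 0.001, -1.0]]
contact_force: [-0.9, -5.3, 3.4]
gripper_width: 0.0638
gripper_force: 30.0
```

Call:
drive_tool(
  increments=[
    {"slide": [0, 0.007, 0], "dr": [0, 0, -0.05], "grip": 1},
    {"slide": [0, 0.007, 0], "dr": [0, 0, -0.1], "grip": 1},
    {"slide": [0, 0.007, 0], "dr": [0, 0, -0.15], "grip": 1},
    {"slide": [0, 0.007, 0], "dr": [0, 0, -0.2], "grip": 1},
    {"slide": [0, 0.007, 0], "dr": [0, 0, -0.2], "grip": 1},
  ],
)

```text
clock: 18.88
ee_pos: [0.5392, 0.0689, 0.0807]
tcp_rot: [[0.99, 0.138, 0.001], [0.138, -0.99, 0.0], [0.001, -0.0, -1.0]]
contact_force: [-1.3, 0.6, 5.3]
gripper_width: 0.0641
gripper_force: 30.0
```

```bash
python3 - <<'E'
from h import *
s=bot.observe(); print(s['clock'],s['ee_pos'],np.round(s['contact_force'],1),np.round(s['moment'],2),s['joint_pos'][5])
E
```

```text
18.875 [0.53923211 0.06893719 0.08065519] [-1.3  0.6  5.3] [0.14 0.27 0.13] 1.5374135965003737
```

Call:
drive_tool(
  increments=[
    {"slide": [0, 0, 0], "dr": [0, 0, -0.06], "grip": 1},
    {"slide": [0, 0, 0], "dr": [0, 0, -0.12], "grip": 1},
    {"slide": [0, 0, 0], "dr": [0, 0, -0.18], "grip": 1},
    {"slide": [0, 0, 0], "dr": [0, 0, -0.24], "grip": 1},
    {"slide": [0, 0, 0], "dr": [0, 0, -0.3], "grip": 1},
    {"slide": [0, 0, 0], "dr": [0, 0, -0.3], "grip": 1},
  ],
)

```text
clock: 19.62
ee_pos: [0.5399, 0.0691, 0.0812]
tcp_rot: [[0.82, 0.573, 0.002], [0.573, -0.82, 0.001], [0.002, 0.001, -1.0]]
contact_force: [-1.1, 1.5, 8.8]
gripper_width: 0.0638
gripper_force: 30.0
```

```bash
python3 - <<'E'
from h import *
s=bot.observe(); print(s['clock'],s['ee_pos'],np.round(s['contact_force'],1),np.round(s['moment'],2),s['joint_pos'][5])
E
```

```text
19.625 [0.53993117 0.06913991 0.08122695] [-1.1  1.5  8.8] [0.16 0.29 0.15] 1.0659878347604337
```

Call:
drive_tool(
  increments=[
    {"slide": [0, 0, -0.002], "dr": [0, 0, -0.06], "grip": 1},
    {"slide": [0, 0, -0.004], "dr": [0, 0, -0.12], "grip": 1},
    {"slide": [0, 0, -0.006], "dr": [0, 0, -0.18], "grip": 1},
    {"slide": [0, 0, -0.006], "dr": [0, 0, -0.24], "grip": 1},
    {"slide": [0, 0, -0.006], "dr": [0, 0, -0.3], "grip": 1},
    {"slide": [0, 0, -0.006], "dr": [0, 0, -0.33], "grip": 1},
    {"slide": [0, 0, -0.006], "dr": [0, 0, -0.33], "grip": 1},
  ],
)

```text
clock: 20.5
ee_pos: [0.5396, 0.0699, 0.0819]
tcp_rot: [[0.43, 0.903, 0.002], [0.903, -0.43, 0.002], [0.002, 0.001, -1.0]]
contact_force: [-3.0, 5.1, 11.6]
gripper_width: 0.0633
gripper_force: 30.0
```

```bash
python3 - <<'E'
from h import *
s=bot.observe(); print(s['clock'],s['ee_pos'],np.round(s['contact_force'],1),np.round(s['moment'],2),s['joint_pos'][5],np.degrees(np.arctan2(s['tcp_rot'][1][0],s['tcp_rot'][0][0])))
E
```

```text
20.5 [0.53957246 0.06987296 0.08187988] [-3.   5.1 11.6] [ 0.92  0.54 -0.02] 0.5484195108355759 64.55409131679532
```

Call:
drive_tool(
  increments=[
    {"slide": [0, 0, -0.01], "dr": [0, 0, 0], "grip": 1},
    {"slide": [0, 0, -0.02], "dr": [0, 0, 0], "grip": 1},
    {"slide": [0, 0, -0.02], "dr": [0, 0, 0], "grip": 1},
  ],
)

```text
clock: 20.88
ee_pos: [0.539, 0.0691, 0.0827]
tcp_rot: [[0.43, 0.903, 0.0], [0.903, -0.43, 0.001], [0.001, 0.0, -1.0]]
contact_force: [-1.0, 4.1, 5.2]
gripper_width: 0.0635
gripper_force: 30.0
```

Call:
drive_tool(
  increments=[
    {"slide": [0, 0, -0.01], "dr": [0, 0, 0], "grip": 1},
    {"slide": [0, 0, -0.015], "dr": [0, 0, 0], "grip": 1},
    {"slide": [0, 0, -0.015], "dr": [0, 0, 0], "grip": 1},
  ],
)

```text
clock: 21.25
ee_pos: [0.5386, 0.0685, 0.0837]
tcp_rot: [[0.43, 0.903, -0.001], [0.903, -0.43, -0.0], [-0.0, -0.0, -1.0]]
contact_force: [-1.4, 0.9, -2.2]
gripper_width: 0.0635
gripper_force: 30.0
```

Call:
drive_tool(
  increments=[
    {"slide": [0, 0, -0.008], "dr": [0, 0, 0], "grip": 1},
    {"slide": [0, 0, -0.008], "dr": [0, 0, 0], "grip": 1},
    {"slide": [0, 0, -0.008], "dr": [0, 0, 0], "grip": 1},
  ],
)

```text
clock: 21.62
ee_pos: [0.5387, 0.0686, 0.0846]
tcp_rot: [[0.429, 0.903, -0.0], [0.903, -0.429, -0.0], [-0.0, -0.0, -1.0]]
contact_force: [-1.4, 1.2, -1.6]
gripper_width: 0.0639
gripper_force: 30.0
```

```bash
python3 - <<'E'
from h import *
s=bot.observe(); print(s['clock'],s['ee_pos'],np.round(s['contact_force'],1),np.round(s['moment'],2))
E
```

```text
21.625 [0.5387484  0.06864162 0.08460745] [-1.4  1.2 -1.6] [0.22 0.01 0.  ]
```

Call:
drive_tool(
  increments=[
    {"slide": [0, 0, -0.03], "dr": [0, 0, 0], "grip": 1},
    {"slide": [0, 0, -0.07], "dr": [0, 0, 0], "grip": 1},
    {"slide": [0, 0, -0.12], "dr": [0, 0, 0], "grip": 1},
    {"slide": [0, 0, -0.17], "dr": [0, 0, 0], "grip": 1},
    {"slide": [0, 0, -0.22], "dr": [0, 0, 0], "grip": 1},
    {"slide": [0, 0, -0.24], "dr": [0, 0, 0], "grip": 1},
    {"slide": [0, 0, -0.24], "dr": [0, 0, 0], "grip": 1},
    {"slide": [0, 0, -0.24], "dr": [0, 0, 0], "grip": 1},
  ],
)

```text
clock: 22.62
ee_pos: [0.5387, 0.0687, 0.1085]
tcp_rot: [[0.429, 0.903, -0.0], [0.903, -0.429, -0.0], [-0.0, -0.0, -1.0]]
contact_force: [0.4, -0.2, -1.3]
gripper_width: 0.064
gripper_force: 30.0
```

```bash
python3 - <<'E'
from h import *
s=bot.observe(); print(s['clock'],s['ee_pos'],np.round(s['contact_force'],1),np.round(s['moment'],2),s['gripper_width'])
save('side','s6'); save('top','t6'); 
a=cv2.imread('pics/s6.png')[190:340,270:430]; b=cv2.imread('pics/t6.png')[190:340,220:460]
cv2.imwrite('pics/f6.png',np.hstack([cv2.resize(a,(480,450),interpolation=cv2.INTER_CUBIC),cv2.resize(b,(320,450)) if 0 else cv2.copyMakeBorder(cv2.resize(b,(320,200)),0,250,0,0,cv2.BORDER_CONSTANT)]))
E
```

```text
22.625 [0.53871527 0.0687037  0.10852491] [ 0.4 -0.2 -1.3] [-0.02 -0.05  0.01] 0.06397569452214363
```

View pics/f6.png

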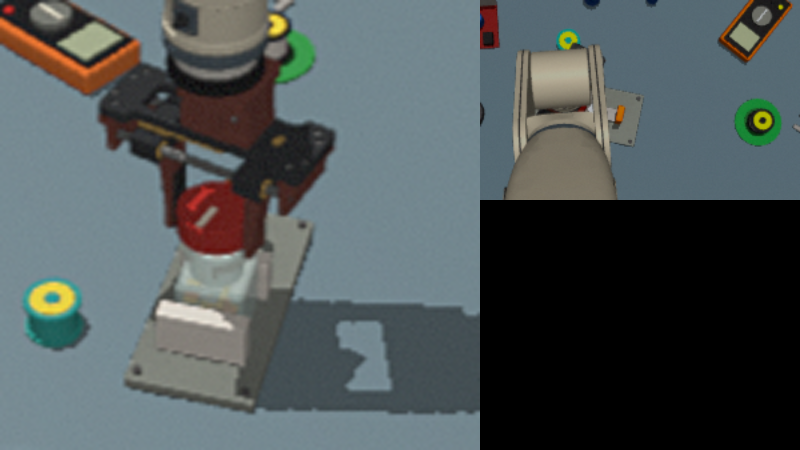

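The crops show the cap held level over the jar's exposed neck at (265,215), with the jar seated between the closed jaws and the reel standing on the mat. I am handing the job in.

```bash
python3 -c "
from rig import bot
print(bot.finish_job())"
```

```text
the job is handed in; nothing more can be done
None
```

I handed the job in at about 22.6 s: the reel stands about 2 mm from the middle of the mat, the clamp is closed on the squared-up jar, and the unscrewed cap is held level about 10 mm above the jar's mouth. No verdict came back from the hand-in.

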